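# Make up two instrument kits

## Task

Make up two kits from the stock on the worktop: the nippers, the red file and the pale sachet go in the tray with the green insert, the forceps and the blue sachet in the tray with the orange insert. Lay each thing flat in the middle of the white outline of its own shape, in line with it (long things along the lanes, sachets lengthwise in the rectangles, either way round), and let go of everything. The cream roll of tape among the stock belongs to neither: leave it where it lies.

Things in the scene. Friction and masses are not known exactly. Their poses are not given: they have to be found in the camera images.
- tray_green: Fixed aluminium tray with green insert, 180 (x) x 226 (y) mm; flat insert top at z 10, rim 5 wide to z 14. Origin: centre of underside, z up. White printed outlines without height, centres on x 0: wide lane 144 (x) x 60 at y +60 (nippers), narrow lane 158 (x) x 30 at y +8 (file), rectangle 66 (x) x 86 at y -60 (sachet). The two trays change sides between starts.
- tray_orange: Fixed aluminium tray with orange insert, 180 (x) x 180 (y) mm; flat insert top at z 10, rim 5 wide to z 14. Origin: centre of underside, z up. White printed outlines without height, centres on x 0: lane 151 (x) x 44 at y +42 (forceps), rectangle 66 (x) x 86 at y -36 (sachet).
- nippers: Steel nippers with two spread handles, 124 (x, jaws to +x) x 40 (y) x 13 mm, 75 g. Origin: centre of the underside, z up; lies loose and flat. Grip along y at x 0, 40 wide there, handles 3 to 10 mm above the underside. Place: origin at x 0, y 60, z 10 mm in the green tray's frame, its x axis along the tray's x axis (either way round).
- file: Slim file, all red, 138 (x) x 10 (y) x 6 mm, 30 g. Origin: centre of the underside, z up; lies loose and flat. Grip along y at the middle. Place: origin at x 0, y 8, z 10 mm in the green tray's frame, its x axis along the tray's x axis (either way round).
- pale_sachet: Flat stiff sachet, very pale blue-grey, 66 (x) x 46 (y) x 9 mm, 20 g. Origin: centre of the underside, z up; lies loose and flat. Grip along y at the middle. Place: origin at x 0, y -60, z 10 mm in the green tray's frame, its x axis along the tray's y axis (either way round).
- forceps: Steel forceps, rigid, pointed to +x, 131 (x) x up to 24 (y) x 10 mm, 22 g. Origin: centre of the underside, z up; lies loose and flat. Grip along y at the middle. Place: origin at x 0, y 42, z 10 mm in the orange tray's frame, its x axis along the tray's x axis (either way round).
- blue_sachet: Flat stiff sachet, mid blue, 66 (x) x 46 (y) x 9 mm, 20 g. Origin: centre of the underside, z up; lies loose and flat. Grip along y at the middle. Place: origin at x 0, y -36, z 10 mm in the orange tray's frame, its x axis along the tray's y axis (either way round).
- tape: Cream roll of tape lying flat and loose among the stock, 68 mm across, 19 high; in neither kit, to be left. Origin: centre of the underside.
Not all that is in view belongs to the job. Leave any brown look-alike of the pale_sachet alone.

How it is judged:
At the end, for the whole second after the job is handed in: All five lie in their own tray: origin within 14 mm in x and y of its outline's centre, underside within 6 mm of the insert top, flat to 0.15 rad, in line to 0.3 rad (sachets 0.45), at rest and released; tape within 15 mm of where it lay (x of nippers in the frame of tray_green between -0.014 and 0.014 m and y of nippers in the frame of tray_green between 0.046 and 0.074 m and z of nippers in the frame of tray_green between 0.004 and 0.016 m and angle between the x axis of each of nippers, file and the x axis of tray_green, either way round below 0.3 rad and angle between each of nippers, file, pale_sachet, forceps, blue_sachet's own z axis and vertical below 0.15 rad and linear speed of each of nippers, file, pale_sachet, forceps, blue_sachet below 0.02 m/s and angular speed of each of nippers, file, pale_sachet, forceps, blue_sachet below 0.2 rad/s and x of file in the frame of tray_green between -0.014 and 0.014 m and y of file in the frame of tray_green between -0.006 and 0.022 m and z of file in the frame of tray_green between 0.004 and 0.016 m and x of pale_sachet in the frame of tray_green between -0.014 and 0.014 m and y of pale_sachet in the frame of tray_green between -0.074 and -0.046 m and z of pale_sachet in the frame of tray_green between 0.004 and 0.016 m and angle between the x axis of pale_sachet and the y axis of tray_green, either way round below 0.45 rad and x of forceps in the frame of tray_orange between -0.014 and 0.014 m and y of forceps in the frame of tray_orange between 0.028 and 0.056 m and z of forceps in the frame of tray_orange between 0.004 and 0.016 m and angle between the x axis of forceps and the x axis of tray_orange, either way round below 0.3 rad and x of blue_sachet in the frame of tray_orange between -0.014 and 0.014 m and y of blue_sachet in the frame of tray_orange between -0.05 and -0.022 m and z of blue_sachet in the frame of tray_orange between 0.004 and 0.016 m and angle between the x axis of blue_sachet and the y axis of tray_orange, either way round below 0.45 rad and distance of tape from where it was at the start of the episode below 0.015 m); the robot touches nothing.
It fails at once if the tape roll is moved by more than 15 mm (distance of tape from where it was at the start of the episode above 0.015 m).
It also fails if it takes over 115 s, if anything falls off the work surface, if the arm or the gripper's body presses on something with over 40 N, if the wrist force passes 120 N, or if a joint passes its speed limit or range.

## Robot

A 7-joint arm with a two-finger parallel gripper is mounted at the origin on a cart in front of the work surface, level with it; the furniture and walls round the work are solid. World frame = base frame: x ahead of the robot, y to its left, z up, the work surface at z = 0. Lengths are in m, angles in rad, forces in N, time in s.
With the tool pointing down it reaches from about 0.35 to 0.9 m from the base axis. Payload 8.1 kg.
Tool frame: the origin (TCP) lies midway between the tips of the shut fingers; the grasp point (between the pads) lies 19 mm behind it; z points along the fingers, y is the line along which they close (so a half turn about z gives the same grasp; the last joint's range is limited). The gripper opens to 85 mm and grips with 20 to 120 N. Pads are 22 mm wide; open, the fingers measure 114 mm over their backs; the gripper's body (76 mm by 85 mm) begins 54 mm behind the grasp point. The pads swing forward as they close: fully open they stand 13 mm farther back than shut.
Start: joints at [-0.103, 0.434, 0.025, 1.573, -0.012, 1.134, -0.075], TCP at [0.625, -0, 0.231] pointing down, gripper open.
Joint ranges: [-2.62, 2.62], [-0.44, 2.09], [-1.27, 1.32], [0.08, 2.57], [-1.32, 4.46], [0.12, 2], [-2.74, 2.74]. Speed limits (rad/s): [2.22, 2.22, 3.01, 3.01, 3.14, 3.14, 3.14].

## Interface

Orientations are given as [roll, pitch, yaw] about the fixed x, y, z axes, in that order (R = Rz(yaw) Ry(pitch) Rx(roll)).
In Python, from rig import ctrl, viewer gives the robot as it stands.
- The arm moves only by the tool carry_out, never from a script. Its arguments are lists of equal length, an entry for each row: "rot": the turn, a rotation vector about the tool's x, y, z in units of 6 degrees (1.0 is 6 degrees), a list of three; "xyz": the shift along the tool's x, y, z in units of 40 mm (1.0 is 40 mm), a list of three; "jaw": the opening in per cent of the stroke, from 0 (shut) to 100 (fully open). A call has 1 to 10 rows; each row shifts and turns the commanded pose from where the row before left it, along the tool's axes as they then stand; what a row does not reach is not made up. A row lasts 1/12 s, in which the tool goes at most 41.7 mm and 7.16 degrees, less where a joint would pass 70% of its speed; a pose out of reach is approached as far as the arm can. A call is refused whole if a number of a shift passes 1 or a number of a turn 1, either way. A call with a gripper value outside its range is refused whole. The fingers move at their own pace and stop on an object; the grip force is fixed at half the most. Time passes only in rows, so rows that do not move let the fingers close. It gives the time, the measured TCP pose, the force, the opening and the grip force at its end, in the units of the state.
- ctrl.sense(): the state, without advancing time (a new reading comes with each control period).
- viewer.capture(name): name is "scene" or "side" or "wrist"; returns a dict with "pixels" (384x512x3 uint8, red, green, blue), "K" (3x3 intrinsics, pixels), "D" ([k1, k2, p1, p2, k3] as OpenCV has them; the pictures are not rectified), "R" (3x3) and "t" (3): a world point X has camera coordinates R X + t; the wrist camera has in their place "mount" (4x4, takes a point from camera to tool coordinates, whose origin is the TCP and whose axes are the flange's). Camera axes: x right, y down, z forward; pixel columns grow to the right and rows downward; lengths in m; the calibration is good to about 2 mm. A picture is of the moment at which its call begins: read the wrist's pose just before it. There is no depth.
- ctrl.close_job(): hands the job in; it is judged then, once.
The state is a dict: "time_s": time; "joints": joint angles; "qd": joint speeds; "tau": joint torques, N m; "position": TCP position; "eef_rot": TCP orientation; "ft_force": force on the tool from outside, world axes, zero at the start; "ft_torque": the same for the moment, N m; "grip_width": finger opening in m; "grasp_force": force on a finger pad.
Only numpy, scipy, OpenCV 4.12 (cv2) and the standard library are available. Lean on these libraries where they do the work, as an engineer would, in place of code of your own. Each camera call takes 0.05 s, during which the arm holds its last target. There are 200 camera calls.

## Working session

There is one attempt and no reset: what is moved stays moved. The work goes in short steps, Python scripts to look and compute and a tool call to move; the robot and the scene stay as the last step left them, time stands still between calls to the robot, and variables do not carry over. Pictures are saved under pics/ and viewed, at most 17 in all, crops included, and the job is handed in when it is done.

Besides the shell and the picture viewer there is one more tool, called after "Request:" as name(argument=value, ...) on one line, values as JSON. carry_out: Moves the arm, as the interface text tells. Its arguments: {"type":"object","properties":{"rot":{"type":"array","items":{"type":"array","items":{"type":"number"}}},"xyz":{"type":"array","items":{"type":"array","items":{"type":"number"}}},"jaw":{"type":"array","items":{"type":"number"}}},"required":["rot","xyz","jaw"]}

```bash
mkdir -p pics; ls; cat > h.py <<'E'
import numpy as np,cv2
from rig import ctrl,viewer
def ray(c,uv,z):
    uv=np.array(uv,float).reshape(-1,1,2)
    n=cv2.undistortPoints(uv,np.array(c["K"]),np.array(c["D"])).reshape(-1,2)
    R=np.array(c["R"]);t=np.array(c["t"])
    C=-R.T@t; d=np.c_[n,np.ones(len(n))]@R
    return C+d*((z-C[2])/d[:,2])[:,None]
def proj(c,P):
    R=np.array(c["R"]);return cv2.projectPoints(np.array(P,float).reshape(-1,1,3),cv2.Rodrigues(R)[0],np.array(c["t"],float),np.array(c["K"]),np.array(c["D"]))[0].reshape(-1,2)
def save(p,n): cv2.imwrite("pics/"+n,np.ascontiguousarray(p[:,:,::-1]))
E
python3 - <<'E'
from h import *
s=ctrl.sense();print(s)
a=viewer.capture("scene");b=viewer.capture("side")
w=viewer.capture("wrist");print(np.round(w["mount"],4))
for n,c in(("scene",a),("side",b)):
    save(cv2.resize(c["pixels"],(800,600),interpolation=cv2.INTER_CUBIC),n+"0.png");print(n,-np.array(c["R"]).T@c["t"])
import pickle;pickle.dump((a,b,w,s),open("c0.pkl","wb"))
E
```

```text
pics
{'time_s': 0.0, 'joints': array([-0.10259724,  0.43523579,  0.02495202,  1.57411788, -0.0116082 ,
        1.13396198, -0.07513668]), 'qd': array([-2.67419069e-04, -1.52884267e-03,  5.16804834e-04,  4.06962652e-05,
       -8.18926089e-05,  1.06855655e-04,  1.52337823e-04]), 'tau': array([ 8.97134169e-05, -6.70461059e+01,  1.02531374e+00, -3.16203833e+01,
        1.55155628e-02,  1.25530543e-02, -1.11555586e-06]), 'position': array([ 6.24494710e-01, -4.37746727e-05,  2.30509714e-01]), 'eef_rot': array([-3.14001976e+00,  1.27579194e-04,  1.57070248e+00]), 'ft_force': array([ 0.02250961, -0.01227886, -0.32928432]), 'ft_torque': array([ 0.03886082,  0.01723137, -0.02600647]), 'grasp_force': 0.0, 'grip_width': 0.08508020694537734}
[[-3.000e-04 -9.532e-01 -3.023e-01  7.740e-02]
 [ 1.000e+00 -4.000e-04  2.000e-04  7.000e-04]
 [-3.000e-04 -3.023e-01  9.532e-01 -1.425e-01]
 [ 0.000e+00  0.000e+00  0.000e+00  1.000e+00]]
scene [-0.09292611 -0.54027474  0.8955647 ]
side [0.51052716 0.91696825 0.77042321]
```

View pics/scene0.png

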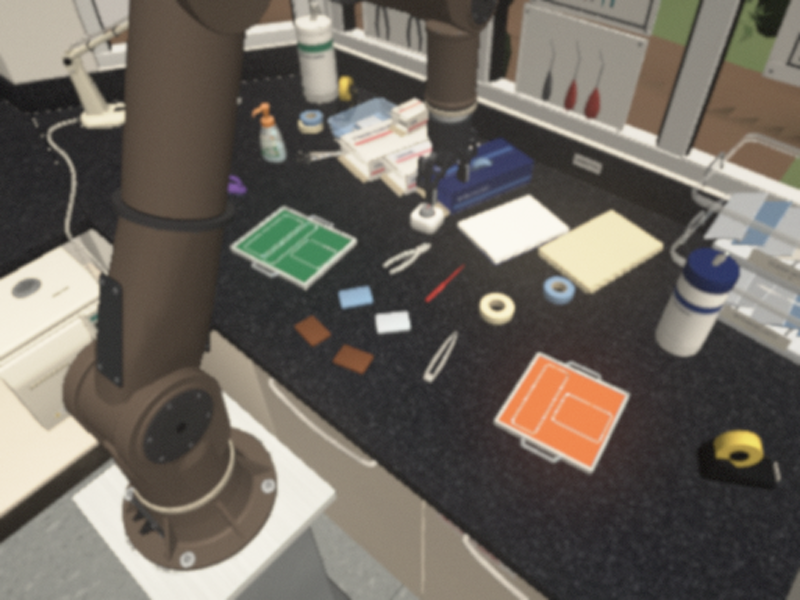

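View pics/side0.png

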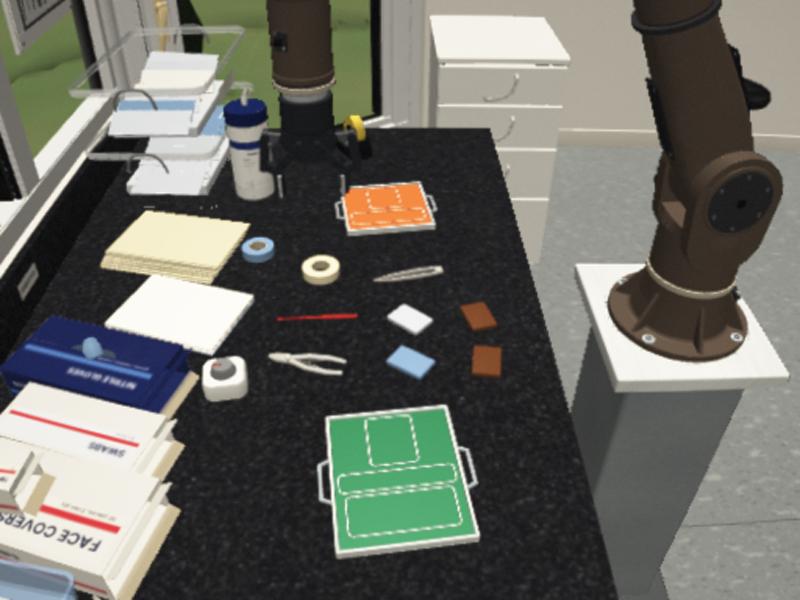

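The side view, which is sharp, shows these at 800x600 pixels:
- Green tray (400,478) and orange tray (388,207).
- Nippers (308,362), file (317,317), forceps (408,273) and cream tape (320,268). A blue tape roll sits at (258,249).
- Sachet candidates: (410,319) is white-grey, so it is the pale one. (411,361) is blue. (478,316) and (487,360) are brown decoys.

Next I'll segment these and confirm them in a crop.

```bash
cat > m.py <<'E'
from h import *
import pickle
a,b,w,s=pickle.load(open("c0.pkl","rb"))
# name: (side centre800, scene centre800, half box, z)
T=dict(green=((400,478),(294,246),85,.010),orange=((388,207),(564,410),75,.010),nippers=((308,362),(408,257),42,.006),file=((317,317),(445,284),42,.003),
 pale=((410,319),(393,322),26,.009),blue=((411,361),(356,297),26,.009),forceps=((408,273),(440,357),38,.005),tape=((320,268),(497,308),24,.010))
def mask(c,n,ctr,h):
    hsv=cv2.cvtColor(cv2.GaussianBlur(c["pixels"],(3,3),0),cv2.COLOR_RGB2HSV).astype(int);H,S,V=hsv[...,0],hsv[...,1],hsv[...,2]
    m={'green':(H>60)&(H<90)&(S>120)&(V>60),'orange':(H<15)&(S>120)&(V>150),'file':((H<8)|(H>172))&(S>120)&(V>70),'blue':(H>95)&(H<120)&(S>70)&(V>90)}.get(n,V>105)
    k=np.zeros_like(m);x,y=[int(v*.64) for v in ctr];h=int(h*.64);k[y-h:y+h,x-h:x+h]=1
    m=(m&k).astype(np.uint8)
    if n in('green','orange'): m=cv2.morphologyEx(m,cv2.MORPH_CLOSE,np.ones((7,7)))
    l,L,st,_=cv2.connectedComponentsWithStats(m);i=1+np.argmax(st[1:,4]);return (L==i).astype(np.uint8)
if __name__=="__main__":
  vis=b["pixels"].copy()
  for n,(p,q,h,z) in T.items():
    for nm,c,ctr in(("side",b,p),("scene",a,q)):
        m=mask(c,n,ctr,h);ct=max(cv2.findContours(m,0,cv2.CHAIN_APPROX_NONE)[0],key=len)
        P=ray(c,ct.reshape(-1,2),z)[:,:2]*1000
        r=cv2.minAreaRect(P.astype(np.float32));(cx,cy),(w_,h_),an=r
        if w_<h_: w_,h_,an=h_,w_,an+90
        print(n,nm,np.round([cx,cy,w_,h_,(an+90)%180-90],1))
        if nm=="side":
            cv2.drawContours(vis,[ct],-1,(255,0,255),1)
  save(cv2.resize(vis[110:360,160:345],None,fx=2.4,fy=2.4,interpolation=cv2.INTER_CUBIC)[:600],"crop1.png")
E
python3 m.py
```

```text
green side [501.8 337.9 207.6 165.  -83.3]
green scene [504.8 335.  173.4 145.6 -82.5]
orange side [ 515.1 -363.1  167.5  161.     7.8]
orange scene [ 517.8 -356.5  166.   164.3  -82.1]
nippers side [643.1 112.5 125.1  43.9 -12.3]
nippers scene [644.8 111.9 127.5  47.7 -12.6]
file side [635.6  -2.2 135.1  17.7   1.6]
file scene [6.276e+02 1.000e+00 1.215e+02 1.490e+01 3.000e-01]
pale side [474.2  11.8  71.5  53.2 -41.3]
pale scene [474.4   9.6  70.4  57.1 -42.1]
blue side [475.8 118.6  69.2  50.2 -36.5]Traceback (most recent call last):
  File "m.py", line 18, in <module>
    m=mask(c,n,ctr,h);ct=max(cv2.findContours(m,0,cv2.CHAIN_APPROX_NONE)[0],key=len)
  File "m.py", line 13, in mask
    l,L,st,_=cv2.connectedComponentsWithStats(m);i=1+np.argmax(st[1:,4]);return (L==i).astype(np.uint8)
                                                     ~~~~~~~~~^^^^^^^^^^
    return _wrapfunc(a, 'argmax', axis=axis, out=out, **kwds)
    return bound(*args, **kwds)
ValueError: attempt to get argmax of an empty sequence
```

```bash
sed -i 's/H>95)&(H<120)&(S>70)/H>90)\&(H<125)\&(S>40)/' m.py; sed -i 's/^        m=mask.*key=len)/        try: m=mask(c,n,ctr,h);ct=max(cv2.findContours(m,0,cv2.CHAIN_APPROX_NONE)[0],key=len)\n        except ValueError: continue/' m.py
python3 m.py|tail -6
python3 - <<'E'
# plan TCP waypoint poses later; print tray target world coordinates
import numpy as np
for n,c,a,L in(("green",(502.3,337.5),6.8,dict(nip=60,file=8,pale=-60)),("orange",(515.5,-361.5),7.8,dict(forceps=42,blue=-36))):
    t=np.radians(a)
    for k,y in L.items(): print(n,k,np.round([c[0]-y*np.sin(t),c[1]+y*np.cos(t)],1))
E
```

```text
blue side [475.4 117.9  69.3  51.8 -36.5]
blue scene [476.1 115.5  71.4  59.  -34.2]
forceps side [ 471.2 -120.4  130.1   29.7   17.7]
forceps scene [ 471.9 -118.4  128.9   26.8   11.9]
tape side [ 637.5 -133.    89.5   72.1   89.2]
tape scene [ 639.7 -128.1   87.1   74.7   40.2]
green nip [495.2 397.1]
green file [501.4 345.4]
green pale [509.4 277.9]
orange forceps [ 509.8 -319.9]
orange blue [ 520.4 -397.2]
```

View pics/crop1.png

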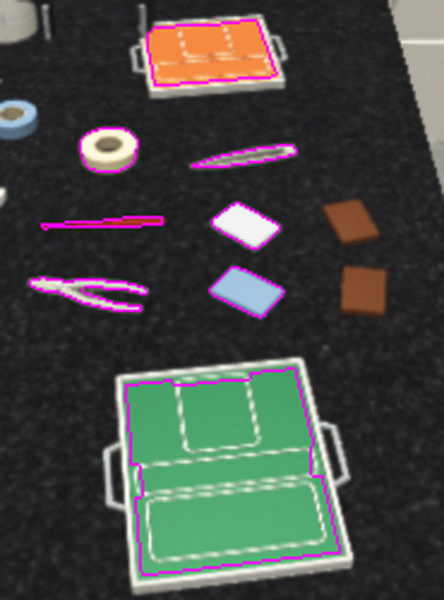

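The crop confirms it: pale sachet at (245,225), blue at (247,291), and the two brown decoys at (350,221) and (363,290). All mask contours are clean. First move is above the nippers.

Request:
carry_out(rot=[[0,0,0],[0,0,0],[0,0,0],[0,0,-1],[0,0,-1],[0,0,-1],[0,0,-1],[0,0,-1],[0,0,-1],[0,0,-1]], xyz=[[0.94,0.15,0],[0.94,0.15,0],[0.93,0.16,0],[0,0,0.35],[0,0,0.35],[0,0,0.35],[0,0,0.35],[0,0,0.35],[0,0,0.35],[0,0,0.35]], jaw=[76,76,76,76,76,76,76,76,76,76])

```text
time_s: 0.98
position: [0.6432, 0.1123, 0.1323]
eef_rot: [-3.141, -0.0, 2.309]
ft_force: [0.5, 0.6, -0.1]
grip_width: 0.0649
grasp_force: 0.0
```

Request:
carry_out(rot=[[0,0,-1],[0,0,-1],[0,0,-1],[0,0,-1],[0,0,-1],[0,0,-1],[0,0,0],[0,0,0]], xyz=[[0,0,0.25],[0,0,0.25],[0,0,0.25],[0,0,0.25],[0,0,0.25],[0,0,0.25],[0,0,0],[0,0,0]], jaw=[76,76,76,76,76,76,76,76])

```text
time_s: 1.65
position: [0.6429, 0.112, 0.0727]
eef_rot: [-3.141, -0.002, 2.929]
ft_force: [-1.1, 0.1, 0.2]
grip_width: 0.0649
grasp_force: 0.0
```

```bash
cat >> h.py <<'E'
def plan(*Ps):
    s=ctrl.sense();p=np.array(s["position"])*1000;r=s["eef_rot"];from scipy.spatial.transform import Rotation as Ro
    R=Ro.from_euler("xyz",r).as_matrix();ph=np.degrees(np.arctan2(R[1,1],R[0,1]))
    print("t",round(s["time_s"],2),"pos",np.round(p,1),"phi",round(ph,2),"tilt",round(np.degrees(np.arccos(-R[2,2])),2),"w",round(s["grip_width"]*1000,1),"F",np.round(s["ft_force"],1),"g",round(s["grasp_force"],1))
    for X,Y,Z,f in Ps:
        t=np.radians(ph);d=np.array([X,Y,Z])-p
        print((X,Y,Z,f),"xyz units",np.round([(-np.sin(t)*d[0]+np.cos(t)*d[1])/40,(np.cos(t)*d[0]+np.sin(t)*d[1])/40,-d[2]/40],2),"rotz",round(-(f-ph)/6,2))
        p=np.array([X,Y,Z]);ph=f
def wpose(w,s):
    from scipy.spatial.transform import Rotation as Ro
    T=np.eye(4);T[:3,:3]=Ro.from_euler("xyz",s["eef_rot"]).as_matrix();T[:3,3]=s["position"]
    M=np.linalg.inv(T@np.array(w["mount"]));w["R"]=M[:3,:3];w["t"]=M[:3,3];return w
E
python3 - <<'E'
from h import *
plan((643,112.5,2,77.7))
s=ctrl.sense();w=wpose(viewer.capture("wrist"),s)
v=w["pixels"].copy()
for P in((.643,.1125,.006),(.704,.0992,.006)): cv2.circle(v,tuple(int(i) for i in proj(w,P)[0]),4,(255,0,255),1)
save(v,"w1.png")
E
```

```text
t 1.65 pos [642.9 112.   72.7] phi 77.8 tilt 0.1 w 64.9 F [-1.1  0.1  0.2] g 0.0
(643, 112.5, 2, 77.7) xyz units [-0.    0.01  1.77] rotz 0.02
```

View pics/w1.png

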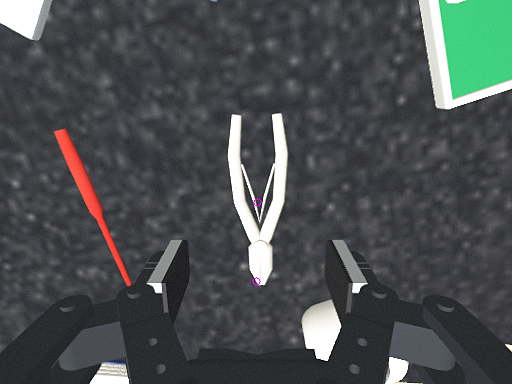

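The wrist view shows the nippers between the fingers, with the predicted centre (257,202) and tip (256,281) on the object. I'll descend, grip and lift.

Request:
carry_out(rot=[[0,0,0],[0,0,0],[0,0,0],[0,0,0],[0,0,0],[0,0,0],[0,0,0],[0,0,0],[0,0,0],[0,0,0]], xyz=[[0,0,0.6],[0,0,0.6],[0,0,0.4],[0,0,0.17],[0,0,0],[0,0,0],[0,0,0],[0,0,0],[0,0,0],[0,0,0]], jaw=[76,76,76,76,76,0,0,0,0,0])

```text
time_s: 2.53
position: [0.6446, 0.1123, 0.0055]
eef_rot: [3.141, 0.003, 2.931]
ft_force: [-3.9, -2.7, 16.5]
grip_width: 0.0287
grasp_force: 53.5
```

Request:
carry_out(rot=[[0,0,0],[0,0,0],[0,0,0],[0,0,0],[0,0,0],[0,0,0]], xyz=[[0,0,0],[0,0,-0.3],[0,0,-0.8],[0,0,-0.9],[0,0,-0.5],[0,0,0]], jaw=[0,0,0,0,0,0])

```text
time_s: 3.03
position: [0.6468, 0.1136, 0.1093]
eef_rot: [3.137, 0.009, 2.932]
ft_force: [1.0, 0.2, 0.2]
grip_width: -0.0
grasp_force: 0.0
```

```bash
python3 - <<'E'
from h import *
plan((495.2,397.1,102,77.7),(495.2,397.1,40,96.8))
s=ctrl.sense();w=wpose(viewer.capture("wrist"),s)
save(w["pixels"],"w2.png")
E
```

```text
t 3.03 pos [646.8 113.6 109.3] phi 77.98 tilt 0.56 w -0.0 F [1.  0.2 0.2] g 0.0
(495.2, 397.1, 102, 77.7) xyz units [5.18 6.14 0.18] rotz 0.05
(495.2, 397.1, 40, 96.8) xyz units [0.   0.   1.55] rotz -3.18
```

View pics/w2.png

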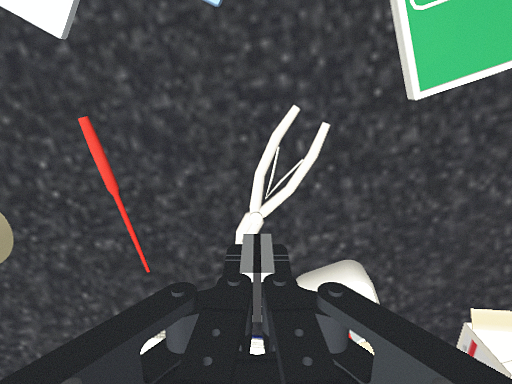

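The pads rode up and off the handles: 16 N upward force, then closed empty. The nippers also turned; the handle ends are now at (297,108) and (327,125), and the jaws at (250,235) are partly hidden by the fingers. So the fingertips must stand further back than I assumed. I'll back off and measure again.

Request:
carry_out(rot=[[0,0,0],[0,0,0],[0,0,0],[0,0,0],[0,0,0]], xyz=[[0.8,0,-0.5],[0.8,0,-0.5],[0,0,0],[0,0,0],[0,0,0]], jaw=[64,64,64,64,64])

```text
time_s: 3.5
position: [0.5809, 0.1252, 0.1424]
eef_rot: [-3.141, 0.0, 2.932]
ft_force: [-0.3, 0.2, 0.2]
grip_width: 0.0542
grasp_force: 0.0
```

```bash
python3 - <<'E'
from h import *
plan()
s=ctrl.sense();w=wpose(viewer.capture("wrist"),s);c=viewer.capture("side")
def rect(c,uv,h,z):
    V=cv2.cvtColor(c["pixels"],cv2.COLOR_RGB2HSV);m=(V[...,2]>130)&(V[...,1]<60)
    k=np.zeros_like(m);x,y=uv;k[y-h:y+h,x-h:x+h]=1
    l,L,st,_=cv2.connectedComponentsWithStats((m&k).astype(np.uint8));i=1+np.argmax(st[1:,4])
    ct=max(cv2.findContours((L==i).astype(np.uint8),0,1)[0],key=len)
    cv2.drawContours(c["pixels"],[ct],-1,(255,0,255),1)
    P=ray(c,ct.reshape(-1,2),z)[:,:2]*1000;r=cv2.minAreaRect(P.astype(np.float32));print(r);b=cv2.boxPoints(r)
u=proj(w,(.650,.113,.006))[0].astype(int);print(u)
w["pixels"]=w["pixels"].copy();c["pixels"]=c["pixels"].copy()
rect(w,u,110,.006);v=proj(c,(.65,.113,.006))[0].astype(int);rect(c,v,28,.006)
save(np.hstack([w["pixels"],cv2.resize(c["pixels"][150:278,150:246],(288,384))]),"n2.png")
E
```

```text
t 3.5 pos [580.9 125.2 142.4] phi 77.98 tilt 0.03 w 54.2 F [-0.3  0.2  0.2] g 0.0
[259 245]
((648.9696044921875, 125.63356018066406), (39.32470703125, 125.77872467041016), 50.000579833984375)
((646.2806396484375, 124.25152587890625), (39.80683135986328, 128.24693298339844), 45.784671783447266)
```

View pics/n2.png

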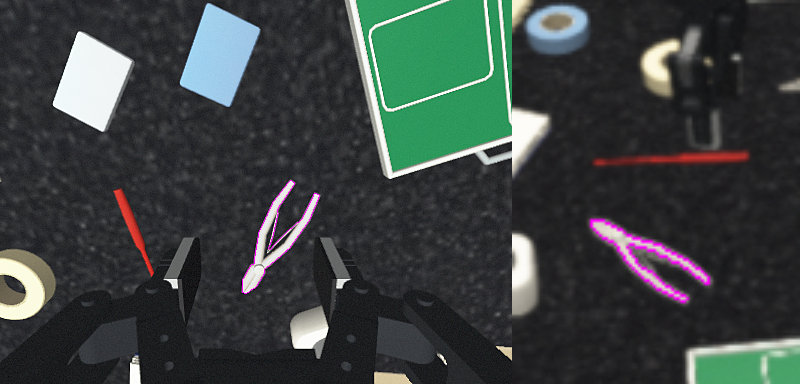

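The nippers now lie at (649,126), axis about -40°, with a clean contour in both views. Before gripping again I'll measure how wide they are along their length.

```bash
cat >> h.py <<'E'
def nip(w,ctr,an,h=110):
    w["pixels"]=w["pixels"].copy();V=cv2.cvtColor(w["pixels"],cv2.COLOR_RGB2HSV);m=(V[...,2]>130)&(V[...,1]<60)
    k=np.zeros_like(m);x,y=proj(w,(*ctr,.006))[0].astype(int);k[max(0,y-h):y+h,max(0,x-h):x+h]=1
    l,L,st,_=cv2.connectedComponentsWithStats((m&k).astype(np.uint8));i=1+np.argmax(st[1:,4])
    return ray(w,np.argwhere(L==i)[:,::-1],.006)[:,:2]*1000
E
python3 - <<'E'
from h import *
s=ctrl.sense();w=wpose(viewer.capture("wrist"),s)
P=nip(w,(.649,.1256),-40)-[649,125.6];t=np.radians(-40)
u=P@[np.cos(t),np.sin(t)];v=P@[-np.sin(t),np.cos(t)]
for x in range(-60,65,8):
    q=v[abs(u-x)<2];print(x,q.min().round(1),q.max().round(1))
plan((649,125.6,60,50))
E
```

```text
-60 -16.5 15.8
-52 -17.6 17.4
-44 -18.8 18.6
-36 -19.7 19.7
-28 -18.7 19.2
-20 -18.3 18.7
-12 -17.4 18.5
-4 -16.9 18.0
4 -14.1 15.8
12 -11.5 13.3
20 -8.8 10.5
28 -6.3 7.4
36 -6.8 9.6
44 -6.7 9.7
52 -5.3 9.4
60 -2.5 5.3
t 3.65 pos [581.1 125.  141.6] phi 77.94 tilt 0.07 w 55.0 F [ 0.6 -0.1 -0.2] g 0.0
(649, 125.6, 60, 50) xyz units [-1.66  0.37  2.04] rotz 4.66
```

Behind x=-4 the sides are nearly parallel, about 37 mm apart. In front of that they taper, so a grip at x 0 squeezes off. I'll grip at x=-20 and shift the placing by the same amount.

Request:
carry_out(rot=[[0,0,0],[0,0,0],[0,0,0.94],[0,0,0.93],[0,0,0.93],[0,0,0.93],[0,0,0.93],[0,0,0],[0,0,0]], xyz=[[-0.6,0.31,0],[-0.61,0.3,0],[0,0,0.4],[0,0,0.4],[0,0,0.4],[0,0,0.4],[0,0,0.4],[0,0,0.4],[0,0,0.4]], jaw=[60,60,60,60,60,60,60,60,60])

```text
time_s: 4.4
position: [0.6334, 0.1391, 0.0287]
eef_rot: [-3.14, -0.0, 2.443]
ft_force: [-0.1, 0.4, 0.8]
grip_width: 0.0514
grasp_force: 0.0
```

Request:
carry_out(rot=[[0,0,0],[0,0,0],[0,0,0],[0,0,0],[0,0,0],[0,0,0]], xyz=[[0,0,0.3],[0,0,0.2],[0,0,0.12],[0,0,0.05],[0,0,0],[0,0,0]], jaw=[60,60,60,60,60,60])

```text
time_s: 4.9
position: [0.6338, 0.1396, 0.0043]
eef_rot: [3.141, 0.001, 2.444]
ft_force: [0.0, -0.6, 0.5]
grip_width: 0.0515
grasp_force: 0.0
```

```bash
python3 - <<'E'
from h import *
plan((633.7,138.5,-2,50))
save(viewer.capture("wrist")["pixels"],"w3.png")
E
```

```text
t 4.9 pos [633.8 139.6   4.3] phi 50.03 tilt 0.06 w 51.5 F [ 0.  -0.6  0.5] g 0.0
(633.7, 138.5, -2, 50) xyz units [-0.02 -0.02  0.16] rotz 0.01
```

View pics/w3.png

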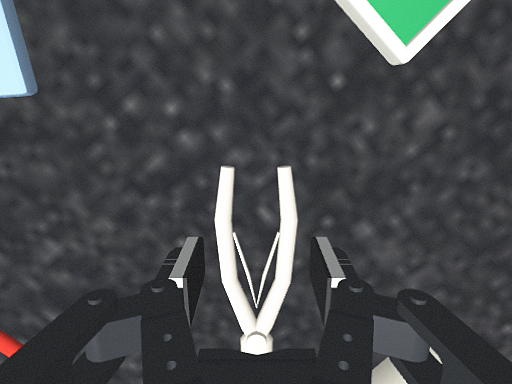

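The nippers sit centred between the open pads (handles at x≈218 and 295). I'll lower carefully to find where the tips touch.

Request:
carry_out(rot=[[0,0,0],[0,0,0],[0,0,0]], xyz=[[0.1,0,0.08],[0,0,0.05],[0,0,0]], jaw=[60,60,60])

```text
time_s: 5.2
position: [0.6297, 0.1424, -0.0017]
eef_rot: [-3.141, -0.0, 2.445]
ft_force: [0.3, 0.3, -0.5]
grip_width: 0.0514
grasp_force: 0.0
```

Request:
carry_out(rot=[[0,0,0],[0,0,0],[0,0,0],[0,0,0],[0,0,0]], xyz=[[0,0,0],[0,0,0],[0,0,0],[0,0,0],[0,0,0]], jaw=[38,36,20,0,0])

```text
time_s: 5.62
position: [0.6308, 0.1425, -0.0006]
eef_rot: [3.14, 0.001, 2.444]
ft_force: [-1.2, 0.6, 5.8]
grip_width: 0.0357
grasp_force: 62.3
```

Request:
carry_out(rot=[[0,0,0],[0,0,0],[0,0,0],[0,0,0],[0,0,0],[0,0,0]], xyz=[[0,0,-0.2],[0,0,-0.5],[0,0,-0.7],[0,0,-0.7],[0,0,0],[0,0,0]], jaw=[0,0,0,0,0,0])

```text
time_s: 6.12
position: [0.6314, 0.1423, 0.0847]
eef_rot: [3.139, 0.002, 2.444]
ft_force: [0.6, -0.5, -1.0]
grip_width: 0.0356
grasp_force: 59.9
```

```bash
python3 - <<'E'
from h import *
plan((470.4,394.1,80,50),(470.4,394.1,40,96.8))
E
```

```text
t 6.12 pos [631.4 142.3  84.7] phi 50.03 tilt 0.22 w 35.6 F [ 0.6 -0.5 -1. ] g 59.9
(470.4, 394.1, 80, 50) xyz units [7.13 2.24 0.12] rotz 0.0
(470.4, 394.1, 40, 96.8) xyz units [0. 0. 1.] rotz -7.8
```

Held at 35.6 mm with 60 N. Carrying it to the green tray.

Request:
carry_out(rot=[[0,0,0],[0,0,0],[0,0,0],[0,0,0],[0,0,0],[0,0,0],[0,0,0],[0,0,0],[0,0,0],[0,0,0]], xyz=[[0.5,0.16,0],[0.8,0.25,0],[0.8,0.25,0],[0.8,0.25,0],[0.8,0.25,0],[0.8,0.25,0],[0.8,0.25,0],[0.8,0.25,0],[0.6,0.19,0],[0.43,0.14,0]], jaw=[0,0,0,0,0,0,0,0,0,0])

```text
time_s: 6.95
position: [0.466, 0.3962, 0.0814]
eef_rot: [-3.14, -0.002, 2.447]
ft_force: [0.1, -0.0, -1.0]
grip_width: 0.0359
grasp_force: 59.9
```

Request:
carry_out(rot=[[0,0,-0.8],[0,0,-1],[0,0,-1],[0,0,-1],[0,0,-1],[0,0,-1],[0,0,-1],[0,0,-1],[0,0,0],[0,0,0]], xyz=[[0,0,0],[0,0,0],[0,0,0],[0,0,0.25],[0,0,0.25],[0,0,0.25],[0,0,0.25],[0,0,0],[0,0,0],[0,0,0]], jaw=[0,0,0,0,0,0,0,0,0,0])

```text
time_s: 7.78
position: [0.4687, 0.3933, 0.0416]
eef_rot: [-3.141, -0.002, -3.026]
ft_force: [1.0, -0.5, -0.3]
grip_width: 0.0357
grasp_force: 59.9
```

```bash
python3 - <<'E'
from h import *
plan((470.4,394.1,10.5,96.8))
s=ctrl.sense();w=wpose(viewer.capture("wrist"),s)
save(w["pixels"],"w4.png")
E
```

```text
t 7.78 pos [468.7 393.3  41.6] phi 96.64 tilt 0.1 w 35.7 F [ 1.  -0.5 -0.3] g 59.9
(470.4, 394.1, 10.5, 96.8) xyz units [-0.04  0.01  0.78] rotz -0.03
```

View pics/w4.png

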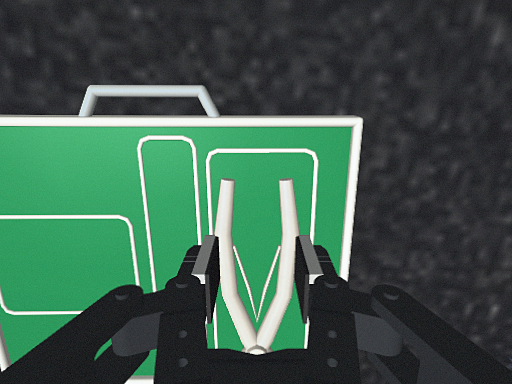

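The nippers are in line with the wide lane (lane at x 208–317, handles at 220–297). Lowering and releasing.

Request:
carry_out(rot=[[0,0,0],[0,0,0],[0,0,0],[0,0,0],[0,0,0],[0,0,0],[0,0,0],[0,0,0],[0,0,0]], xyz=[[-0.04,0,0.4],[0,0,0.25],[0,0,0.13],[0,0,0],[0,0,0],[0,0,0],[0,0,0],[0,0,0],[0,0,0]], jaw=[0,0,0,0,0,56,56,56,56])

```text
time_s: 8.58
position: [0.4709, 0.3943, 0.0118]
eef_rot: [3.141, 0.001, -3.022]
ft_force: [-1.4, 0.1, 0.3]
grip_width: 0.0477
grasp_force: 0.0
```

Request:
carry_out(rot=[[0,0,0],[0,0,0],[0,0,0],[0,0,0],[0,0,0]], xyz=[[0,0,-0.2],[0,0,-0.6],[0,0,-0.8],[0,0,-0.5],[0,0,0]], jaw=[56,56,56,56,56])

```text
time_s: 9.0
position: [0.4725, 0.3965, 0.1007]
eef_rot: [3.137, 0.006, -3.022]
ft_force: [0.2, 0.1, 0.1]
grip_width: 0.0475
grasp_force: 0.0
```

```bash
python3 - <<'E'
from h import *
plan((635,-1.5,92,96.8),(635,-1.5,50,91))
s=ctrl.sense();w=wpose(viewer.capture("wrist"),s)
P=nip(w,(.48,.395),0,130);P=(P-[502.3,337.5])
t=np.radians(6.8);u=np.c_[P@[np.cos(t),np.sin(t)],P@[-np.sin(t),np.cos(t)]];print(len(u))
E
```

```text
t 9.0 pos [472.5 396.5 100.7] phi 96.83 tilt 0.44 w 47.5 F [0.2 0.1 0.1] g 0.0
(635, -1.5, 92, 96.8) xyz units [ -2.85 -10.36   0.22] rotz 0.01
(635, -1.5, 50, 91) xyz units [-0.    0.    1.05] rotz 0.97
3532
```

Request:
carry_out(rot=[[0,0,0],[0,0,0],[0,0,0],[0,0,0],[0,0,0],[0,0,0],[0,0,0],[0,0,0],[0,0,0],[0,0,0]], xyz=[[-0.15,-0.56,0],[-0.25,-0.9,0],[-0.25,-0.9,0],[-0.25,-0.9,0],[-0.25,-0.9,0],[-0.25,-0.9,0],[-0.25,-0.9,0],[-0.25,-0.9,0],[-0.25,-0.9,0],[-0.25,-0.9,0]], jaw=[40,40,40,40,40,40,40,40,40,40])

```text
time_s: 9.88
position: [0.6071, 0.0595, 0.0947]
eef_rot: [-3.141, -0.001, -3.022]
ft_force: [1.2, -0.1, 0.9]
grip_width: 0.034
grasp_force: 0.0
```

Request:
carry_out(rot=[[0,0,0],[0,0,0],[0,0,0.97],[0,0,0],[0,0,0]], xyz=[[-0.25,-0.9,0],[-0.2,-0.8,0],[0,0,0],[0,0,0],[0,0,0]], jaw=[40,40,40,40,40])

```text
time_s: 10.3
position: [0.6326, -0.0036, 0.0947]
eef_rot: [3.141, -0.001, -3.122]
ft_force: [0.2, 0.6, -0.4]
grip_width: 0.0345
grasp_force: 0.0
```

```bash
cat >> h.py <<'E'
def blob(w,ctr,z,f,h=130):
    V=cv2.cvtColor(w["pixels"],cv2.COLOR_RGB2HSV).astype(int);m=f(V[...,0],V[...,1],V[...,2])
    k=np.zeros_like(m);x,y=proj(w,(*ctr,z))[0].astype(int);k[max(0,y-h):y+h,max(0,x-h):x+h]=1
    l,L,st,_=cv2.connectedComponentsWithStats((m&k).astype(np.uint8));i=1+np.argmax(st[1:,4])
    P=ray(w,np.argwhere(L==i)[:,::-1],z)[:,:2]*1000;return np.array(P),cv2.minAreaRect(P.astype(np.float32))
RED=lambda H,S,V:((H<8)|(H>172))&(S>120)&(V>60)
E
python3 - <<'E'
from h import *
s=ctrl.sense();w=wpose(viewer.capture("wrist"),s);P,r=blob(w,(.635,-.002),.004,RED);print("wrist",r)
t=np.radians(1.6);q=P-[635.6,-2.2];u=q@[np.cos(t),np.sin(t)];v=q@[-np.sin(t),np.cos(t)]
print("range",u.min(),u.max(),[ (x,v[abs(u-x)<3].min().round(1),v[abs(u-x)<3].max().round(1)) for x in range(-60,60,15) if (abs(u-x)<3).any()])
c=viewer.capture("side");import m
V=c["pixels"]
for n in["nippers"]:
    P,r=blob(c,(.495,.397),.016,lambda H,S,V:(V>150)&(S<40),45);print(r)
v=w["pixels"];save(np.hstack([v,cv2.resize(V[240:368,190:286],(288,384))]),"w5.png")
plan((635,-1.5,1,91))
E
```

```text
wrist ((636.1929931640625, -0.34870004653930664), (138.2791290283203, 9.476117134094238), 1.6599419116973877)
range -68.49633069338498 69.7807809244439 [(-60, np.float64(-2.7), np.float64(5.8)), (-45, np.float64(-2.9), np.float64(6.5)), (-30, np.float64(-2.3), np.float64(6.5)), (-15, np.float64(-1.7), np.float64(6.6)), (0, np.float64(0.4), np.float64(5.0)), (15, np.float64(1.1), np.float64(5.0)), (30, np.float64(1.0), np.float64(5.8)), (45, np.float64(1.7), np.float64(5.8))]
((530.6705932617188, 427.24688720703125), (113.50145721435547, 219.28338623046875), 55.94979476928711)
t 10.4 pos [632.6  -2.1  95. ] phi 91.28 tilt 0.06 w 34.3 F [-0.6  0.1  0.7] g 0.0
(635, -1.5, 1, 91) xyz units [-0.06  0.01  2.35] rotz 0.05
```

View pics/w5.png

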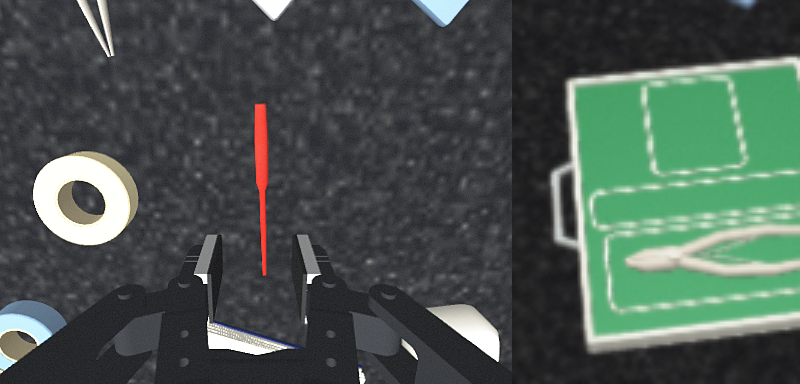

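The file is centred at (636,0), axis 1.7°, 138 x 9.5 mm, and only the handle half is full width. I'll grip at x=-17 on the handle. The tape at (85,198) is well clear. The nippers show inside their lane.

Request:
carry_out(rot=[[0,0,0],[0,0,0],[0,0,0],[0,0,0],[0,0,0],[0,0,0],[0,0,0]], xyz=[[0.33,0.04,0.6],[0,0,0.7],[0,0,0.6],[0,0,0.3],[0,0,0.13],[0,0,0],[0,0,0]], jaw=[40,40,40,40,40,40,40])

```text
time_s: 10.98
position: [0.6206, -0.0017, 0.003]
eef_rot: [3.141, 0.001, -3.123]
ft_force: [0.6, -0.2, -0.3]
grip_width: 0.0343
grasp_force: 0.0
```

Request:
carry_out(rot=[[0,0,0],[0,0,0],[0,0,0],[0,0,0],[0,0,0],[0,0,0]], xyz=[[0,0,0],[0,0,0],[0,0,0],[0,0,0],[0,0,0],[0,0,0]], jaw=[0,0,0,0,0,0])

```text
time_s: 11.48
position: [0.621, -0.0022, 0.0036]
eef_rot: [3.141, 0.002, -3.124]
ft_force: [0.2, 0.5, 4.6]
grip_width: 0.0071
grasp_force: 58.7
```

Request:
carry_out(rot=[[0,0,0],[0,0,0],[0,0,0],[0,0,0],[0,0,0],[0,0,0]], xyz=[[0,0,-0.2],[0,0,-0.5],[0,0,-0.7],[0,0,-0.7],[0,0,0],[0,0,0]], jaw=[0,0,0,0,0,0])

```text
time_s: 11.98
position: [0.6215, -0.0023, 0.0888]
eef_rot: [3.142, 0.005, -3.124]
ft_force: [-1.2, -0.9, -1.0]
grip_width: 0.0065
grasp_force: 58.6
```

```bash
python3 - <<'E'
from h import *
plan((484.5,343.4,82,91.3),(484.5,343.4,40,96.8))
E
```

```text
t 11.98 pos [621.5  -2.3  88.8] phi 91.0 tilt 0.26 w 6.5 F [-1.2 -0.9 -1. ] g 58.6
(484.5, 343.4, 82, 91.3) xyz units [3.27 8.7  0.17] rotz -0.05
(484.5, 343.4, 40, 96.8) xyz units [-0.    0.    1.05] rotz -0.92
```

Request:
carry_out(rot=[[0,0,0],[0,0,0],[0,0,0],[0,0,0],[0,0,0],[0,0,0],[0,0,0],[0,0,0],[0,0,0],[0,0,0]], xyz=[[0.15,0.4,0],[0.32,0.8,0],[0.35,0.9,0],[0.35,0.95,0],[0.35,0.95,0],[0.35,0.95,0],[0.35,0.95,0],[0.35,0.95,0],[0.35,0.95,0],[0.3,0.9,0]], jaw=[0,0,0,0,0,0,0,0,0,0])

```text
time_s: 12.82
position: [0.4831, 0.3448, 0.0854]
eef_rot: [-3.141, -0.001, -3.123]
ft_force: [0.9, 0.2, -0.6]
grip_width: 0.0067
grasp_force: 58.6
```

Request:
carry_out(rot=[[0,0,-0.5],[0,0,-0.47],[0,0,0],[0,0,0],[0,0,0]], xyz=[[0,0,0.4],[0,0,0.4],[0,0,0.25],[0,0,0],[0,0,0]], jaw=[0,0,0,0,0])

```text
time_s: 13.23
position: [0.4848, 0.3421, 0.0434]
eef_rot: [-3.14, -0.002, -3.025]
ft_force: [0.0, -0.2, 0.7]
grip_width: 0.0066
grasp_force: 58.7
```

```bash
python3 - <<'E'
from h import *
plan((486.4,343.6,14,96.8))
s=ctrl.sense();w=wpose(viewer.capture("wrist"),s);P,r=blob(w,(.501,.345),.034,RED);print("wrist",r)
save(w["pixels"],"w6.png")
E
```

```text
t 13.23 pos [484.8 342.1  43.4] phi 96.69 tilt 0.12 w 6.6 F [ 0.  -0.2  0.7] g 58.7
(486.4, 343.6, 14, 96.8) xyz units [-0.04  0.03  0.73] rotz -0.02
wrist ((495.7298889160156, 342.6628112792969), (125.74978637695312, 9.990870475769043), 6.1011962890625)
```

View pics/w6.png

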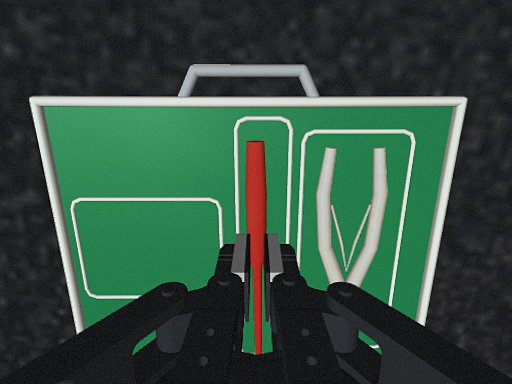

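The file is in line with its lane (file x≈256, lane 236–291), and the nippers lie squarely in the wide lane. Lowering and releasing.

Request:
carry_out(rot=[[0,0,0],[0,0,0],[0,0,0],[0,0,0],[0,0,0],[0,0,0],[0,0,0],[0,0,0]], xyz=[[-0.04,0.04,0.4],[0,0,0.23],[0,0,0.11],[0,0,0],[0,0,0],[0,0,0],[0,0,0],[0,0,0]], jaw=[0,0,0,0,0,25,25,25])

```text
time_s: 13.95
position: [0.4866, 0.3451, 0.0149]
eef_rot: [3.141, 0.001, -3.022]
ft_force: [-0.8, -0.0, 1.0]
grip_width: 0.0215
grasp_force: 0.0
```

Request:
carry_out(rot=[[0,0,0],[0,0,0],[0,0,0],[0,0,0],[0,0,0]], xyz=[[0,0,-0.2],[0,0,-0.6],[0,0,-0.8],[0,0,-0.5],[0,0,0]], jaw=[25,25,25,25,76])

```text
time_s: 14.37
position: [0.4884, 0.3472, 0.1038]
eef_rot: [3.138, 0.006, -3.022]
ft_force: [0.1, 1.5, -0.2]
grip_width: 0.0319
grasp_force: 0.0
```

```bash
python3 - <<'E'
from h import *
plan((474.3,12,82,96.8),(474.3,12,60,48.5))
s=ctrl.sense();w=wpose(viewer.capture("wrist"),s);P,r=blob(w,(.501,.345),.013,RED);print("wrist",r)
E
```

```text
t 14.37 pos [488.4 347.2 103.8] phi 96.84 tilt 0.43 w 31.9 F [ 0.1  1.5 -0.2] g 0.0
(474.3, 12, 82, 96.8) xyz units [ 1.35 -8.28  0.54] rotz 0.01
(474.3, 12, 60, 48.5) xyz units [-0.    0.    0.55] rotz 8.05
wrist ((502.25286865234375, 346.4701843261719), (137.82766723632812, 8.995935440063477), 6.946104049682617)
```

The file lies within about 2 mm of its target. Next is the pale sachet.

Request:
carry_out(rot=[[0,0,0],[0,0,0],[0,0,0],[0,0,0],[0,0,0],[0,0,0],[0,0,0],[0,0,0],[0,0,0],[0,0,0]], xyz=[[0.1,-0.5,0],[0.14,-0.9,0],[0.14,-0.9,0],[0.14,-0.9,0],[0.14,-0.9,0],[0.14,-0.9,0],[0.14,-0.9,0],[0.14,-0.9,0],[0.14,-0.9,0],[0.13,-0.58,0]], jaw=[76,76,76,76,76,76,76,76,76,76])

```text
time_s: 15.25
position: [0.4712, 0.0056, 0.0979]
eef_rot: [-3.14, -0.002, -3.025]
ft_force: [0.3, -0.3, -0.9]
grip_width: 0.0652
grasp_force: 0.0
```

Request:
carry_out(rot=[[0,0,1],[0,0,1],[0,0,1],[0,0,1],[0,0,1],[0,0,1],[0,0,1],[0,0,1],[0,0,0],[0,0,0]], xyz=[[0,0,0.1],[0,0,0.1],[0,0,0.1],[0,0,0.1],[0,0,0.1],[0,0,0.1],[0,0,0.1],[0,0,0.1],[0,0,0],[0,0,0]], jaw=[76,76,76,76,76,76,76,76,76,76])

```text
time_s: 16.08
position: [0.4717, 0.0098, 0.0661]
eef_rot: [-3.14, -0.001, 2.427]
ft_force: [-0.0, 0.3, 0.3]
grip_width: 0.0648
grasp_force: 0.0
```

```bash
cat >> h.py <<'E'
PALE=lambda H,S,V:(V>150)&(S<45)
BLUE=lambda H,S,V:(H>90)&(H<125)&(S>60)&(V>90)
E
python3 - <<'E'
from h import *
plan((474.3,12,0,48.5))
s=ctrl.sense();w=wpose(viewer.capture("wrist"),s);P,r=blob(w,(.474,.012),.009,PALE,90);print("wrist",r)
save(w["pixels"],"w7.png")
E
```

```text
t 16.08 pos [471.7   9.8  66.1] phi 49.04 tilt 0.08 w 64.8 F [-0.   0.3  0.3] g 0.0
(474.3, 12, 0, 48.5) xyz units [-0.01  0.08  1.65] rotz 0.09
wrist ((475.3888244628906, 10.467582702636719), (45.22265625, 65.69441223144531), 48.90766906738281)
```

View pics/w7.png

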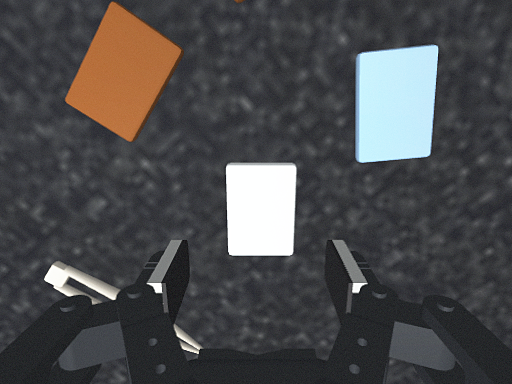

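The pale sachet is centred between the fingers at (261,209), with the brown one (122,72) and blue one (397,103) clear. Gripping it.

Request:
carry_out(rot=[[0,0,0],[0,0,0],[0,0,0],[0,0,0],[0,0,0],[0,0,0],[0,0,0],[0,0,0],[0,0,0],[0,0,0]], xyz=[[-0.06,0.07,0.5],[0,0,0.6],[0,0,0.4],[0,0,0.13],[0,0,0],[0,0,0],[0,0,0],[0,0,0],[0,0,0],[0,0,0]], jaw=[76,76,76,76,76,45,30,0,0,0])

```text
time_s: 16.97
position: [0.4765, 0.0103, 0.0026]
eef_rot: [3.14, 0.001, 2.424]
ft_force: [-0.9, 0.4, 7.1]
grip_width: 0.0434
grasp_force: 60.7
```

Request:
carry_out(rot=[[0,0,0],[0,0,0],[0,0,0],[0,0,0],[0,0,0],[0,0,0]], xyz=[[0,0,-0.2],[0,0,-0.5],[0,0,-0.7],[0,0,-0.7],[0,0,0],[0,0,0]], jaw=[0,0,0,0,0,0])

```text
time_s: 17.47
position: [0.4775, 0.0103, 0.0878]
eef_rot: [3.138, 0.004, 2.423]
ft_force: [0.1, -0.9, -0.5]
grip_width: 0.0434
grasp_force: 61.2
```

```bash
python3 - <<'E'
from h import *
plan((509.4,277.9,82,48.9),(509.4,277.9,40,6.8))
E
```

```text
t 17.47 pos [477.5  10.3  87.8] phi 48.83 tilt 0.29 w 43.4 F [ 0.1 -0.9 -0.5] g 61.2
(509.4, 277.9, 82, 48.9) xyz units [3.8  5.56 0.14] rotz -0.01
(509.4, 277.9, 40, 6.8) xyz units [0.   0.   1.05] rotz 7.02
```

Request:
carry_out(rot=[[0,0,0],[0,0,0],[0,0,0],[0,0,0],[0,0,0],[0,0,0],[0,0,0],[0,0,0],[0,0,0],[0,0,0]], xyz=[[0.2,0.3,0],[0.45,0.66,0],[0.45,0.66,0],[0.45,0.66,0],[0.45,0.66,0],[0.45,0.66,0],[0.45,0.66,0],[0.45,0.66,0],[0.45,0.64,0],[0,0,0]], jaw=[0,0,0,0,0,0,0,0,0,0])

```text
time_s: 18.3
position: [0.5068, 0.2857, 0.0851]
eef_rot: [3.138, -0.003, 2.43]
ft_force: [-0.5, -0.1, 0.1]
grip_width: 0.0435
grasp_force: 61.2
```

Request:
carry_out(rot=[[0,0,1],[0,0,1],[0,0,1],[0,0,1],[0,0,1],[0,0,1],[0,0,1],[0,0,0],[0,0,0]], xyz=[[0,0,0.15],[0,0,0.15],[0,0,0.15],[0,0,0.15],[0,0,0.15],[0,0,0.15],[0,0,0.1],[0,0,0],[0,0,0]], jaw=[0,0,0,0,0,0,0,0,0])

```text
time_s: 19.05
position: [0.5073, 0.2774, 0.0448]
eef_rot: [-3.14, 0.001, 1.694]
ft_force: [0.2, -0.8, -0.5]
grip_width: 0.0438
grasp_force: 61.2
```

```bash
python3 - <<'E'
from h import *
plan((509.4,277.9,13,6.8))
s=ctrl.sense();w=wpose(viewer.capture("wrist"),s)
save(w["pixels"],"w8.png")
E
```

```text
t 19.05 pos [507.3 277.4  44.8] phi 7.04 tilt 0.08 w 43.8 F [ 0.2 -0.8 -0.5] g 61.2
(509.4, 277.9, 13, 6.8) xyz units [0.01 0.05 0.79] rotz 0.04
```

View pics/w8.png

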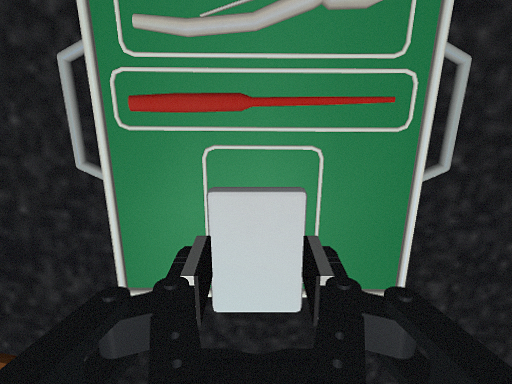

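The pale sachet is centred over the rectangle (sachet x 210–305, outline 204–322). File and nippers sit in their lanes. Lowering and releasing.

Request:
carry_out(rot=[[0,0,0],[0,0,0],[0,0,0],[0,0,0],[0,0,0],[0,0,0],[0,0,0],[0,0,0]], xyz=[[0.01,0.05,0.4],[0,0,0.25],[0,0,0.14],[0,0,0],[0,0,0],[0,0,0],[0,0,0],[0,0,0]], jaw=[0,0,0,0,0,68,68,68])

```text
time_s: 19.77
position: [0.5099, 0.2784, 0.0138]
eef_rot: [3.141, -0.0, 1.69]
ft_force: [-0.6, -0.4, 0.3]
grip_width: 0.0582
grasp_force: 0.0
```

Request:
carry_out(rot=[[0,0,0],[0,0,0],[0,0,0],[0,0,0],[0,0,0]], xyz=[[0,0,-0.2],[0,0,-0.6],[0,0,-0.8],[0,0,-0.5],[0,0,0]], jaw=[68,68,68,68,76])

```text
time_s: 20.18
position: [0.5122, 0.2799, 0.1028]
eef_rot: [3.135, -0.003, 1.69]
ft_force: [0.2, 0.3, 0.8]
grip_width: 0.0645
grasp_force: 0.0
```

```bash
python3 - <<'E'
from h import *
plan((475.5,117.5,95,7),(475.5,117.5,65,54))
s=ctrl.sense();w=wpose(viewer.capture("wrist"),s);P,r=blob(w,(.5094,.2779),.019,PALE,90);print("wrist",r)
E
```

```text
t 20.18 pos [512.2 279.9 102.8] phi 6.83 tilt 0.43 w 64.5 F [0.2 0.3 0.8] g 0.0
(475.5, 117.5, 95, 7) xyz units [-3.92 -1.39  0.2 ] rotz -0.03
(475.5, 117.5, 65, 54) xyz units [0.   0.   0.75] rotz -7.83
wrist ((510.1592102050781, 278.99334716796875), (45.05947494506836, 64.42264556884766), 6.7275567054748535)
```

The pale sachet is in place. Next is the blue one.

Request:
carry_out(rot=[[0,0,0],[0,0,0],[0,0,0],[0,0,0],[0,0,0],[0,0,-0.8],[0,0,-1],[0,0,-1],[0,0,-1],[0,0,-1]], xyz=[[-0.52,-0.19,0],[-0.85,-0.3,0],[-0.85,-0.3,0],[-0.85,-0.3,0],[-0.85,-0.3,0],[0,0,0.12],[0,0,0.12],[0,0,0.12],[0,0,0.12],[0,0,0.12]], jaw=[76,76,76,76,76,76,76,76,76,76])

```text
time_s: 21.07
position: [0.4727, 0.1158, 0.0731]
eef_rot: [-3.141, -0.0, 2.198]
ft_force: [0.4, 0.7, 0.3]
grip_width: 0.065
grasp_force: 0.0
```

Request:
carry_out(rot=[[0,0,-1],[0,0,-1],[0,0,-1],[0,0,0],[0,0,0]], xyz=[[0,0,0.12],[0,0,0.12],[0,0,0.1],[0,0,0],[0,0,0]], jaw=[76,76,76,76,76])

```text
time_s: 21.48
position: [0.4727, 0.1158, 0.0596]
eef_rot: [-3.141, -0.001, 2.504]
ft_force: [0.1, 0.1, -0.6]
grip_width: 0.0647
grasp_force: 0.0
```

```bash
python3 - <<'E'
from h import *
s=ctrl.sense();w=wpose(viewer.capture("wrist"),s);P,r=blob(w,(.4755,.1175),.009,BLUE,90);print("wrist",r)
plan((*r[0],0,r[2]))
E
```

```text
wrist ((476.5391845703125, 117.1334457397461), (45.62355422973633, 65.3294448852539), 54.35822677612305)
t 21.53 pos [473.  115.9  59.9] phi 53.42 tilt 0.04 w 65.1 F [-0.4  0.3 -0.6] g 0.0
(476.5391845703125, 117.1334457397461, 0, 54.35822677612305) xyz units [-0.05  0.08  1.5 ] rotz -0.16
```

Request:
carry_out(rot=[[0,0,-0.16],[0,0,0],[0,0,0],[0,0,0],[0,0,0],[0,0,0],[0,0,0],[0,0,0],[0,0,0],[0,0,0]], xyz=[[-0.05,0.08,0.5],[0,0,0.5],[0,0,0.35],[0,0,0.12],[0,0,0],[0,0,0],[0,0,0],[0,0,0],[0,0,0],[0,0,0]], jaw=[76,76,76,76,76,45,30,0,0,0])

```text
time_s: 22.37
position: [0.4773, 0.1177, 0.0026]
eef_rot: [3.14, 0.001, 2.523]
ft_force: [-1.7, 0.0, 7.5]
grip_width: 0.0436
grasp_force: 60.5
```

Request:
carry_out(rot=[[0,0,0],[0,0,0],[0,0,0],[0,0,0],[0,0,0],[0,0,0]], xyz=[[0,0,-0.2],[0,0,-0.5],[0,0,-0.7],[0,0,-0.8],[0,0,0],[0,0,0]], jaw=[0,0,0,0,0,0])

```text
time_s: 22.87
position: [0.4785, 0.1179, 0.0919]
eef_rot: [3.137, 0.003, 2.523]
ft_force: [-1.0, -0.2, -1.1]
grip_width: 0.0435
grasp_force: 61.2
```

```bash
python3 - <<'E'
from h import *
plan((520.4,-397.2,90,54),(520.4,-397.2,40,7.8))
E
```

```text
t 22.87 pos [478.5 117.9  91.9] phi 54.56 tilt 0.31 w 43.5 F [-1.  -0.2 -1.1] g 61.2
(520.4, -397.2, 90, 54) xyz units [-8.32 -9.88  0.05] rotz 0.09
(520.4, -397.2, 40, 7.8) xyz units [0.   0.   1.25] rotz 7.7
```

Request:
carry_out(rot=[[0,0,0],[0,0,0],[0,0,0],[0,0,0],[0,0,0],[0,0,0],[0,0,0],[0,0,0],[0,0,0],[0,0,0]], xyz=[[-0.25,-0.3,0],[-0.5,-0.6,0],[-0.6,-0.71,0],[-0.6,-0.71,0],[-0.6,-0.71,0],[-0.6,-0.71,0],[-0.6,-0.71,0],[-0.6,-0.71,0],[-0.6,-0.71,0],[-0.6,-0.71,0]], jaw=[0,0,0,0,0,0,0,0,0,0])

```text
time_s: 23.7
position: [0.5044, -0.2274, 0.0886]
eef_rot: [-3.141, -0.001, 2.523]
ft_force: [0.4, -0.2, -0.4]
grip_width: 0.0433
grasp_force: 61.2
```

Request:
carry_out(rot=[[0,0,0],[0,0,0],[0,0,0],[0,0,0],[0,0,0],[0,0,0],[0,0,0],[0,0,0]], xyz=[[-0.6,-0.71,0],[-0.6,-0.71,0],[-0.6,-0.71,0],[-0.57,-0.7,0],[-0.4,-0.47,0],[0,0,0],[0,0,0],[0,0,0]], jaw=[0,0,0,0,0,0,0,0])

```text
time_s: 24.37
position: [0.5187, -0.3963, 0.0884]
eef_rot: [3.141, -0.002, 2.524]
ft_force: [0.1, 0.9, -0.6]
grip_width: 0.0437
grasp_force: 61.2
```

Request:
carry_out(rot=[[0,0,1],[0,0,1],[0,0,1],[0,0,1],[0,0,1],[0,0,1],[0,0,1],[0,0,0.7],[0,0,0],[0,0,0]], xyz=[[0,0,0.15],[0,0,0.15],[0,0,0.15],[0,0,0.15],[0,0,0.15],[0,0,0.1],[0,0,0.1],[0,0,0.1],[0,0,0],[0,0,0]], jaw=[0,0,0,0,0,0,0,0,0,0])

```text
time_s: 25.2
position: [0.5193, -0.3956, 0.0471]
eef_rot: [-3.141, -0.001, 1.722]
ft_force: [-0.2, 0.0, 0.0]
grip_width: 0.044
grasp_force: 61.2
```

```bash
python3 - <<'E'
from h import *
plan((520.4,-397.2,13,7.8))
s=ctrl.sense();w=wpose(viewer.capture("wrist"),s)
P,r=blob(w,(.515,-.34),.01,lambda H,S,V:(H<15)&(S>120)&(V>120),250);print(r)
save(w["pixels"],"w9.png")
E
```

```text
t 25.2 pos [ 519.3 -395.6   47.1] phi 8.65 tilt 0.07 w 44.0 F [-0.2  0.   0. ] g 61.2
(520.4, -397.2, 13, 7.8) xyz units [-0.04  0.02  0.85] rotz 0.14
((517.3709716796875, -359.8773193359375), (170.3572998046875, 165.26898193359375), 7.7591071128845215)
```

View pics/w9.png

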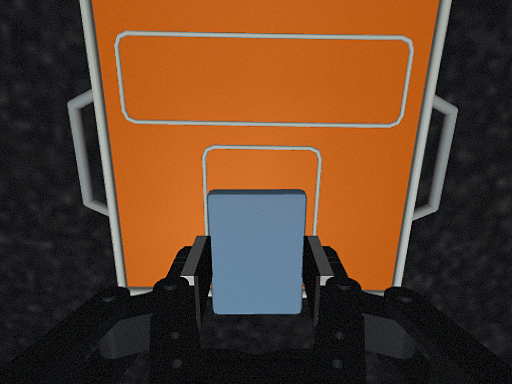

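The blue sachet is lined up with the orange rectangle (sachet x 208–306, outline 204–320). Releasing.

Request:
carry_out(rot=[[0,0,0.14],[0,0,0],[0,0,0],[0,0,0],[0,0,0],[0,0,0],[0,0,0],[0,0,0]], xyz=[[0,0.05,0.4],[0,0,0.3],[0,0,0.15],[0,0,0],[0,0,0],[0,0,0],[0,0,0],[0,0,0]], jaw=[0,0,0,0,0,68,68,68])

```text
time_s: 25.92
position: [0.5209, -0.3972, 0.0132]
eef_rot: [-3.141, -0.0, 1.703]
ft_force: [-0.5, 0.5, 0.4]
grip_width: 0.0583
grasp_force: 0.0
```

Request:
carry_out(rot=[[0,0,0],[0,0,0],[0,0,0],[0,0,0],[0,0,0]], xyz=[[0,0,-0.2],[0,0,-0.6],[0,0,-0.8],[0,0,-0.5],[0,0,0]], jaw=[68,68,68,68,60])

```text
time_s: 26.33
position: [0.5236, -0.399, 0.103]
eef_rot: [3.135, 0.005, 1.703]
ft_force: [0.3, -0.8, -0.2]
grip_width: 0.0514
grasp_force: 0.0
```

```bash
python3 - <<'E'
from h import *
plan((450,-119,95,8),(450,-119,95,-75))
s=ctrl.sense();w=wpose(viewer.capture("wrist"),s);P,r=blob(w,(.520,-.397),.019,BLUE,90);print("wrist",r)
E
```

```text
t 26.33 pos [ 523.6 -399.   103. ] phi 7.55 tilt 0.47 w 51.4 F [ 0.3 -0.8 -0.2] g 0.0
(450, -119, 95, 8) xyz units [ 7.18 -0.9   0.2 ] rotz -0.07
(450, -119, 95, -75) xyz units [0. 0. 0.] rotz 13.83
wrist ((521.4027099609375, -396.5929260253906), (44.437744140625, 64.79007720947266), 7.737903118133545)
```

Request:
carry_out(rot=[[0,0,0],[0,0,0],[0,0,0],[0,0,0],[0,0,0],[0,0,0],[0,0,0],[0,0,0],[0,0,1],[0,0,1]], xyz=[[0.52,-0.06,0],[0.95,-0.06,0],[0.95,-0.06,0],[0.95,-0.06,0],[0.95,-0.06,0],[0.95,-0.06,0],[0.95,-0.06,0],[0.9,-0.06,0],[0,0,0],[0,0,0]], jaw=[55,55,55,55,55,55,55,55,55,55])

```text
time_s: 27.22
position: [0.4636, -0.1146, 0.0969]
eef_rot: [-3.14, -0.001, 1.493]
ft_force: [-0.2, -1.3, -0.2]
grip_width: 0.0469
grasp_force: 0.0
```

Request:
carry_out(rot=[[0,0,1],[0,0,1],[0,0,1],[0,0,1],[0,0,1],[0,0,1],[0,0,1],[0,0,1],[0,0,1],[0,0,1]], xyz=[[0,0,0],[0,0,0],[0,0,0],[0,0,0],[0,0,0],[0,0,0],[0,0,0],[0,0,0],[0,0,0],[0,0,0]], jaw=[55,55,55,55,55,55,55,55,55,55])

```text
time_s: 28.05
position: [0.4639, -0.1172, 0.0968]
eef_rot: [-3.141, 0.001, 0.441]
ft_force: [-0.2, -0.5, -1.0]
grip_width: 0.047
grasp_force: 0.0
```

Request:
carry_out(rot=[[0,0,0.9],[0,0,0.9],[0,0,0],[0,0,0]], xyz=[[0,0,0],[0,0,0],[0,0,0],[0,0,0]], jaw=[55,55,55,55])

```text
time_s: 28.38
position: [0.4642, -0.1172, 0.0969]
eef_rot: [-3.142, 0.001, 0.261]
ft_force: [0.3, 0.2, 0.3]
grip_width: 0.0472
grasp_force: 0.0
```

```bash
python3 - <<'E'
from h import *
s=ctrl.sense();w=wpose(viewer.capture("wrist"),s)
P,r=blob(w,(.471,-.119),.006,lambda H,S,V:(V>110)&(S<60),140);print(r)
(w_,h_),a=r[1],r[2]
a=(a if w_>h_ else a+90);a=(a+90)%180-90;t=np.radians(a);q=P-r[0];u=q@[np.cos(t),np.sin(t)];v=q@[-np.sin(t),np.cos(t)]
print(a,[(x,v[abs(u-x)<3].min().round(1),v[abs(u-x)<3].max().round(1)) for x in range(-60,65,10) if (abs(u-x)<3).any()])
plan((*r[0],2,a-90))
save(w["pixels"],"w10.png")
E
```

```text
((475.0328674316406, -118.7216796875), (132.0174560546875, 23.187599182128906), 14.399438858032227)
14.399438858032227 [(-60, np.float64(-7.8), np.float64(8.4)), (-50, np.float64(-9.3), np.float64(10.8)), (-40, np.float64(-9.9), np.float64(10.8)), (-30, np.float64(-10.4), np.float64(11.6)), (-20, np.float64(-11.6), np.float64(11.6)), (-10, np.float64(-11.4), np.float64(11.6)), (0, np.float64(-10.4), np.float64(10.8)), (10, np.float64(-10.1), np.float64(10.1)), (20, np.float64(-9.9), np.float64(9.4)), (30, np.float64(-8.9), np.float64(8.0)), (40, np.float64(-7.9), np.float64(7.3)), (50, np.float64(-6.2), np.float64(5.2)), (60, np.float64(-4.5), np.float64(3.2))]
t 28.43 pos [ 464.2 -117.2   97. ] phi -75.04 tilt 0.05 w 47.2 F [ 1.4 -0.4  0.4] g 0.0
(475.0328674316406, -118.7216796875, 2, -75.60056114196777) xyz units [0.25 0.11 2.38] rotz 0.09
```

View pics/w10.png

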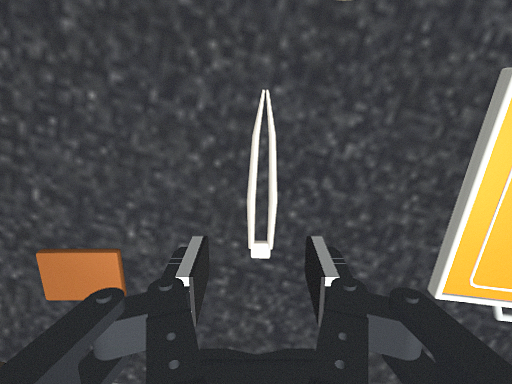

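The forceps lie centred between the fingers (tip (265,92), heel (260,250)). They are widest, about 23 mm, at x≈-12. I'll grip at x=-10.

Request:
carry_out(rot=[[0,0,0.09],[0,0,0],[0,0,0],[0,0,0],[0,0,0],[0,0,0],[0,0,0]], xyz=[[0,0.1,0.6],[0,0,0.7],[0,0,0.6],[0,0,0.35],[0,0,0.15],[0,0,0],[0,0,0]], jaw=[55,55,55,55,55,55,55])

```text
time_s: 29.02
position: [0.4657, -0.1214, 0.0016]
eef_rot: [-3.141, 0.0, 0.249]
ft_force: [1.3, -0.0, 0.1]
grip_width: 0.047
grasp_force: 0.0
```

Request:
carry_out(rot=[[0,0,0],[0,0,0],[0,0,0],[0,0,0],[0,0,0],[0,0,0]], xyz=[[0,0,0],[0,0,0],[0,0,0],[0,0,0],[0,0,0],[0,0,0]], jaw=[30,20,0,0,0,0])

```text
time_s: 29.52
position: [0.4664, -0.1213, 0.0025]
eef_rot: [3.141, -0.002, 0.248]
ft_force: [-2.1, 0.5, 6.5]
grip_width: 0.02
grasp_force: 58.5
```

Request:
carry_out(rot=[[0,0,0],[0,0,0],[0,0,0],[0,0,0],[0,0,0],[0,0,0]], xyz=[[0,0,-0.2],[0,0,-0.5],[0,0,-0.7],[0,0,-0.7],[0,0,0],[0,0,0]], jaw=[0,0,0,0,0,0])

```text
time_s: 30.02
position: [0.467, -0.1212, 0.0875]
eef_rot: [3.14, -0.004, 0.249]
ft_force: [-0.0, -0.5, -0.2]
grip_width: 0.0195
grasp_force: 59.1
```

```bash
python3 - <<'E'
from h import *
# target centre (511,-319), minus 10 mm along 7.8 deg
plan((501.1,-320.4,85,-75.6),(501.1,-320.4,40,-82.2))
E
```

```text
t 30.02 pos [ 467.  -121.2   87.5] phi -75.75 tilt 0.25 w 19.5 F [-0.  -0.5 -0.2] g 59.1
(501.1, -320.4, 85, -75.6) xyz units [-0.4   5.04  0.06] rotz -0.03
(501.1, -320.4, 40, -82.2) xyz units [0.   0.   1.12] rotz 1.1
```

Request:
carry_out(rot=[[0,0,0],[0,0,0],[0,0,0],[0,0,0],[0,0,0],[0,0,0],[0,0,0],[0,0,0.55],[0,0,0.55],[0,0,0]], xyz=[[-0.06,0.44,0],[-0.06,0.8,0],[-0.07,0.9,0],[-0.07,0.9,0],[-0.07,0.9,0],[-0.07,0.7,0],[0,0.4,0],[0,0,0.5],[0,0,0.6],[0,0,0]], jaw=[0,0,0,0,0,0,0,0,0,0])

```text
time_s: 30.85
position: [0.4968, -0.319, 0.0371]
eef_rot: [-3.137, 0.006, 0.13]
ft_force: [-0.8, 1.4, -0.6]
grip_width: 0.0198
grasp_force: 59.1
```

Request:
carry_out(rot=[[0,0,0],[0,0,0]], xyz=[[0,0,0],[0,0,0]], jaw=[0,0])

```text
time_s: 31.02
position: [0.4996, -0.3204, 0.0418]
eef_rot: [-3.141, 0.0, 0.135]
ft_force: [0.1, 0.8, -0.8]
grip_width: 0.0195
grasp_force: 59.1
```

```bash
python3 - <<'E'
from h import *
plan((501.1,-320.4,13,-82.2))
s=ctrl.sense();w=wpose(viewer.capture("wrist"),s)
save(w["pixels"],"w11.png")
E
```

```text
t 31.02 pos [ 499.6 -320.4   41.8] phi -82.26 tilt 0.02 w 19.5 F [ 0.1  0.8 -0.8] g 59.1
(501.1, -320.4, 13, -82.2) xyz units [0.04 0.   0.72] rotz -0.01
```

View pics/w11.png

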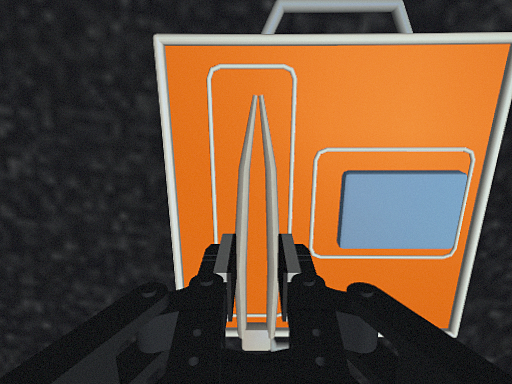

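The forceps are in line with the lane (forceps x≈257, lane centre ≈252). The blue sachet sits inside its rectangle, about 5 mm off centre, which is within tolerance. I'll nudge 2 mm, lower and release.

Request:
carry_out(rot=[[0,0,0],[0,0,0],[0,0,0],[0,0,0],[0,0,0],[0,0,0],[0,0,0],[0,0,0]], xyz=[[0.04,-0.06,0.35],[0,0,0.25],[0,0,0.12],[0,0,0],[0,0,0],[0,0,0],[0,0,0],[0,0,0]], jaw=[0,0,0,0,0,42,42,42])

```text
time_s: 31.73
position: [0.5009, -0.3181, 0.0127]
eef_rot: [3.141, -0.0, 0.133]
ft_force: [-0.9, 0.3, -0.3]
grip_width: 0.0362
grasp_force: 0.0
```

Request:
carry_out(rot=[[0,0,0],[0,0,0],[0,0,0],[0,0,0],[0,0,0],[0,0,0],[0,0,0],[0,0,0]], xyz=[[0,0,-0.2],[0,0,-0.6],[0,0,-0.9],[0,0,-0.9],[-0.7,0,-0.5],[-0.7,0,0],[0,0,0],[0,0,0]], jaw=[42,42,42,42,42,42,42,42])

```text
time_s: 32.4
position: [0.4441, -0.326, 0.1377]
eef_rot: [3.141, -0.001, 0.13]
ft_force: [1.0, -0.0, -0.2]
grip_width: 0.0358
grasp_force: 0.0
```

```bash
python3 - <<'E'
from h import *
plan()
s=ctrl.sense();w=wpose(viewer.capture("wrist"),s);V=cv2.cvtColor(w["pixels"],cv2.COLOR_RGB2HSV)
print("blue",blob(w,(.520,-.397),.019,BLUE,110)[1])
P,r=blob(w,(.51,-.355),.010,lambda H,S,V:(H<18)&(S>110)&(V>80),400);print("tray",r)
c=viewer.capture("side")
save(np.vstack([w["pixels"],cv2.resize(c["pixels"][108:378,160:345][:,:],(512,216))]) if 0 else w["pixels"],"w12.png")
import pickle;pickle.dump((w,c),open("c1.pkl","wb"))
E
```

```text
t 32.4 pos [ 444.1 -326.   137.7] phi -82.52 tilt 0.06 w 35.8 F [ 1.  -0.  -0.2] g 0.0
blue ((521.8211669921875, -396.8235778808594), (43.59805679321289, 64.87773895263672), 7.319942951202393)
tray ((436.6812744140625, -356.8394775390625), (183.07154846191406, 63.948673248291016), 75.595458984375)
```

View pics/w12.png

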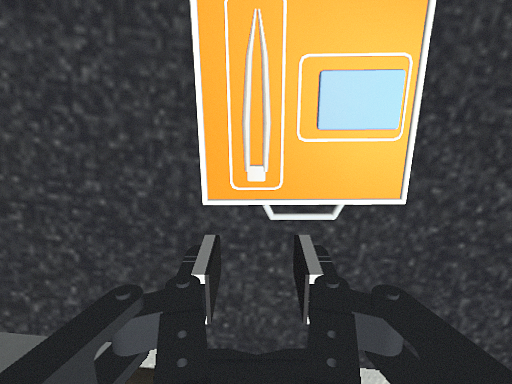

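The forceps lie in their lane. The blue sachet is inside its rectangle (outline corners about (299,56), (412,53), (402,139), (298,140)), shifted slightly to the right. I'll put a number on that and check the rest.

```bash
python3 - <<'E'
from h import *
import pickle;w,c=pickle.load(open("c1.pkl","rb"))
rc=ray(w,[(299,55),(412,53),(402,139),(298,140)],.010)[:,:2]*1000;print("rect",rc.round(1).tolist(),rc.mean(0))
fc=ray(w,[(257,10),(257,181)],.014)[:,:2]*1000;print("forceps",fc.mean(0),fc.round(1).tolist())
# lane centre = rect centre + 78 along tray y
t=np.radians(7.8);print("lane",rc.mean(0)+78*np.array([-np.sin(t),np.cos(t)]))
a=viewer.capture("scene")
import m
for n in("tape",):
    for nm,cc,ctr in(("side",c,m.T[n][0]),("scene",a,m.T[n][1])):
        k=m.mask(cc,n,ctr,24);print(n,nm,np.argwhere(k).mean(0),np.argwhere(m.mask(m.b if nm=="side" else m.a,n,ctr,24)).mean(0))
save(cv2.resize(c["pixels"][100:364,180:330],None,fx=2.27,fy=2.27,interpolation=cv2.INTER_CUBIC),"s2.png")
E
```

```text
rect [[548.6, -345.5], [560.9, -431.7], [495.4, -442.0], [483.4, -355.9]] [ 522.07449416 -393.76918555]
forceps [ 509.3702565  -317.70266714] [[574.2, -309.2], [444.5, -326.2]]
lane [ 511.48867951 -316.49085399]
tape side [171.83846154 204.85897436] [171.83846154 204.85897436]
tape scene [196.7106599  317.55583756] [196.7605985  317.68578554]
```

View pics/s2.png

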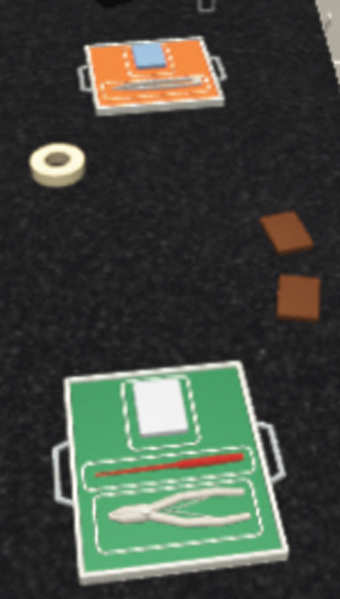

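The blue sachet and forceps are within about 3 mm of their outline centres. The nippers, file and pale sachet are in their outlines, the tape hasn't moved, and the arm is clear. Handing in.

```bash
python3 -c "
from rig import ctrl
print(ctrl.close_job())"
```

```text
the job is handed in; nothing more can be done
None
```

Both kits are made up and the job is handed in (no verdict came back): all five items lie released in their own outlines, about 1–3 mm off centre where measured, with the tape unmoved, at about 33 s on the robot's clock; the nippers needed a second grip.

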